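# Park the chip cutter's pusher and lock it with its pin

## Task

Lock the chip cutter for storage: slide its pusher by the black paddle away from the blades until you feel it butt against its stop, so that its eye lies between the two ears of the yoke. Then take the locking pin from the wooden rest and press it down through upper ear, eye and lower ear until it is fully home, and let go. Feel your way and force nothing: do not knock the stop bar out of place, and leave the other things on the worktop where they are.

Things in the scene. Friction and masses are not known exactly. Their poses are not given: they have to be found in the camera images.
- cutter: Steel chip (French fry) cutter, fixed; base plate 110 x 300 mm. Origin: centre of its underside on the worktop; x across, y along it, z up. Square blade grid at the -y end (y = -137, 102 wide, top 112 mm up), locking yoke at the +y end. Between them a white pusher block (70 x 84 mm, top 79 mm up) slides along y with about 4 N of friction and stays where left.
- yoke_hole (a point): Centre of the hole's mouth on top of the yoke's upper ear: cutter x 0, y 110, z 60 mm; cutter's axes. The yoke is two level steel ears, 56 (x) x 50 (y 88 to 138) x 6 mm, one above the other with a 10 mm gap, joined by two pillars at their far corners (top at 60). Each has an upright 12 mm hole here, in line. Below the lower ear (underside z 38) it is open to z 16 mm.
- eye_stop (a point): Fixed point on the cutter, middle of the gap in the yoke (x 0, y 110, z 49 mm). A flat bar, 8 mm thick, from the pusher ends in an eye tongue (34 x 62 mm; its upright 12 mm hole 42 mm from its end) that slides into this gap. With the pusher against its +y stop the eye's hole has overrun this point by 2.6 mm; the pin's tapered nose, pressed in, draws it back in line. A hole over 3 mm off blocks the pin.
- stop_bar (a point): Middle of the near (-y) face of the dark steel stop bar (70 x 10 x 16 mm) clamped across the base between pusher and yoke: cutter x 0, y 70, z 24 mm; cutter's axes. The pusher's front face butts on it. Its clamp gives way at about 22 N: pushed harder, the bar is knocked towards the yoke, the eye goes too far and the pin is blocked. 10 N is ample to feel it.
- paddle_grip (a point): Grip point of the pusher's black upright paddle: 14 mm thick (cutter x), 30 (y), z 83 to 129 mm; this point is at x 0, z 107; cutter's axes. It is clamped in a slot of the pusher, up to 20 mm either way and differently each time, so at the stop it reads y 7 to 48 mm: the stop must be felt. Starts 52 to 78 mm short of it, towards the blades.
- pin: Locking pin, 40 to 85 g, upright, nose down in the wooden rest, its collar on the rest's top. Origin: tip of the nose; z towards the head. Steel shank 10 mm thick, 36 long, its lowest 8 mm tapering to 6 mm; then a collar 20 across, 4 high; then a black square head 18 x 18 (sides along x and y), 36 high. Home, its nose stands 14 mm below the lower ear. Over 40 N on the cutter would do damage.
- pin_shoulder (a point): Centre of the underside of the pin's collar, on its axis 36 mm above the nose; it meets the top of the upper ear when the pin is home.
- pin_rest: Light wooden block, fixed, 60 x 60 x 44 mm, with an upright 14 mm hole in the middle in which the pin stands. Origin: centre of its underside.
- mug_a: Bystander, loose: orange mug, 81x113x101 mm, behind the pin rest; leave it where it is.
- tomato: Bystander, loose: tomato, 77 mm, to the right; leave it where it is.
- lemon: Bystander, loose: lemon, 78 mm, to the right; leave it where it is.
- glass_a: Bystander, loose: drinking glass, 81 mm across, 91 mm tall, front left; leave it where it is.
- tea_box: Bystander, loose: green upright carton, 64x73x127 mm, right, before the bread bin; leave it where it is.

How it is judged:
By the outcome, as a careful person would: the job done as asked, in the order asked, and still so for the second after the job is handed in, with the robot touching nothing.
It also fails if it takes over 58 s, if anything falls off the work surface, if the arm or the gripper's body presses on something with over 40 N, if the wrist force passes 120 N, or if a joint passes its speed limit or range.

## Robot

A 6-joint arm with a two-finger parallel gripper is mounted at the origin on a cart in front of the work surface, level with it; the furniture and walls round the work are solid. World frame = base frame: x ahead of the robot, y to its left, z up, the work surface at z = 0. Lengths are in m, angles in rad, forces in N, time in s.
With the tool pointing down it reaches from about 0.3 to 0.775 m from the base axis. Payload 14.6 kg.
Tool frame: the origin (TCP) lies midway between the tips of the shut fingers; the grasp point (between the pads) lies 19 mm behind it (ctrl.tcp_to_grasp is the z of the grasp point in the tool frame, in m); z points along the fingers, y is the line along which they close (so a half turn about z gives the same grasp; the last joint's range is limited). The gripper opens to 94 mm and grips with 3 to 60 N. Pads are 16 mm wide; open, the fingers measure 119 mm over their backs; the gripper's body (75 mm by 177 mm) begins 78 mm behind the grasp point.
Start: joints at [1.131, 0.3, 1.521, -0, 1.321, -0.067], TCP at [0.2, 0.512, 0.205] pointing down, gripper open.
Joint ranges: [-3.03, 3.03], [-0.79, 2.21], [0.23, 2.52], [-1.04, 4.18], [0, 3.07], [-2.55, 2.55]. Speed limits (rad/s): [2.22, 2.22, 2.57, 3.14, 3.14, 3.14].

## Interface

Orientations are given as [roll, pitch, yaw] about the fixed x, y, z axes, in that order (R = Rz(yaw) Ry(pitch) Rx(roll)).
In Python, from station import monitor, camera, ctrl gives the robot as it stands.
- The arm moves only by the tool apply_moves, never from a script. Its argument "plan" is one flat list of numbers, 4 for each row, row after row: the shift along the tool's x, y, z in mm, then the turn about the tool's z in rad. In form: [dx, dy, dz, spin, dx, dy, dz, spin, ...]. A call has 1 to 20 rows; each row shifts and turns the commanded pose from where the row before left it, along the tool's axes as they then stand; what a row does not reach is not made up. A row lasts 1/10 s, in which the tool goes at most 50 mm and 8.59 degrees, less where a joint would pass 70% of its speed; a pose out of reach is approached as far as the arm can. A call is refused whole if a number of a shift passes 50 or a number of a turn 0.15, either way. A call with a gripper value outside its range is refused whole. "hand" is the gripper command: -1 is shut, 1 is fully open, values between are in proportion, set as the call begins (left out, the last holds). The fingers move at their own pace and stop on an object; "squeeze" is the grip in N (left out, the last holds). Time passes only in rows, so rows that do not move let the fingers close. It gives the time, the measured TCP pose, the force, the opening and the grip force at its end, in the units of the state.
- monitor.get_obs(): the state, without advancing time (a new reading comes with each control period).
- camera(name): name is "scene" or "top" or "wrist"; returns a dict with "image" (420x560x3 uint8, red, green, blue), "range_z" (420x560 float32, m along the optical axis (not along the pixel's ray), 0 where there is no reading), "mtx" (3x3 intrinsics, pixels), "distortion" ([k1, k2, p1, p2, k3] as OpenCV has them; the pictures are not rectified), "rvec" (rotation vector, rad) and "tvec" (3), from world to camera coordinates, as OpenCV has them. Camera axes: x right, y down, z forward; pixel columns grow to the right and rows downward; lengths in m; the calibration is good to about 2 mm. A picture is of the moment at which its call begins.
- ctrl.hand_in(): hands the job in; it is judged then, once.
The state is a dict: "time_s": time; "qpos": joint angles; "joint_vel": joint speeds; "tau": joint torques, N m; "ee_pos": TCP position; "eef_rot": TCP orientation; "force": force on the tool from outside, world axes, zero at the start; "moment": the same for the moment, N m; "grip_width": finger opening in m; "grip_force": force on a finger pad.
Only numpy, scipy, OpenCV 4.12 (cv2) and the standard library are available. Lean on these libraries where they do the work, as an engineer would, in place of code of your own. Each camera call takes 0.05 s, during which the arm holds its last target. There are 200 camera calls.

## Working session

There is one attempt and no reset: what is moved stays moved. The work goes in short steps, Python scripts to look and compute and a tool call to move; the robot and the scene stay as the last step left them, time stands still between calls to the robot, and variables do not carry over. Pictures are saved under pics/ and viewed, at most 10 in all, crops included, and the job is handed in when it is done.

Besides the shell and the picture viewer there is one more tool, called after "Emit:" in YAML: its name, and indented under it one key for each argument. apply_moves: Moves the arm, as the interface text tells. Its arguments: {"type":"object","properties":{"plan":{"type":"array","items":{"type":"number"}},"hand":{"type":"number"},"squeeze":{"type":"number"}},"required":["plan"]}

```bash
mkdir -p pics; cat > h.py <<'E'
import numpy as np, cv2
from station import monitor, camera, ctrl
def snap(n,f=None):
    c=camera(n)
    if f: cv2.imwrite('pics/'+f,c['image'][:,:,::-1])
    return c
def cloud(c):
    h,w=c['range_z'].shape
    u,v=np.meshgrid(np.arange(w),np.arange(h))
    p=cv2.undistortPoints(np.stack([u,v],-1).reshape(-1,1,2).astype(np.float64),c['mtx'],c['distortion']).reshape(h,w,2)
    z=c['range_z'].astype(float)
    P=np.dstack([p[...,0]*z,p[...,1]*z,z])
    R=cv2.Rodrigues(np.array(c['rvec'],float))[0]
    W=(P-np.array(c['tvec'],float).reshape(3))@R
    W[z==0]=np.nan
    return W
E
python3 - <<'E'
from h import *
a=snap('scene','s0.png');b=snap('top','t0.png')
np.savez('t0.npz',W=cloud(b),im=b['image']);np.savez('s0.npz',W=cloud(a),im=a['image'])
o=monitor.get_obs();print(o['ee_pos'],o['eef_rot'],o['force'],ctrl.tcp_to_grasp,o['time_s'])
cv2.imwrite('pics/both.png',cv2.resize(np.vstack([a['image'],b['image']])[:,:,::-1],(400,600)))
E
```

```text
[0.20021836 0.51200908 0.20494349] [-3.14055061e+00 -6.05657446e-05  2.76882699e+00] [-0.05387872 -1.48569753 -0.44356146] -0.0188 0.1
```

View pics/s0.png

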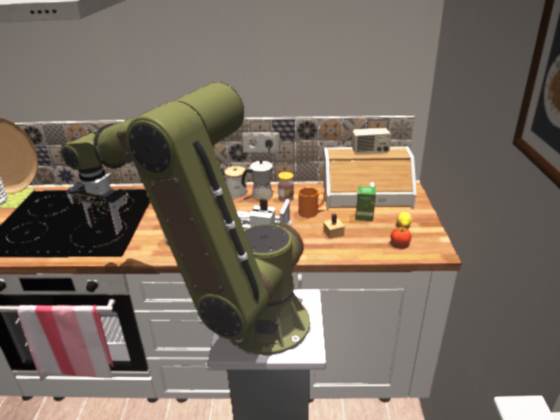

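View pics/t0.png

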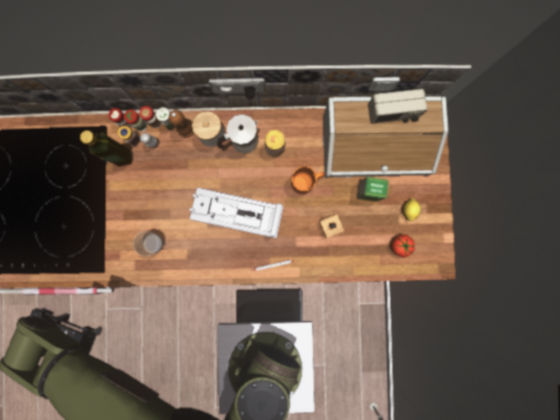

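The top view shows the cutter at about (237,213) lying along image x, the pin rest at (332,226), the mug at (303,181), the glass at (150,243). I'll zoom in on the cutter and rest.

```bash
python3 - <<'E'
from h import *
d=np.load('t0.npz');W=d['W'];im=d['im']
c=im[170:260,180:350,::-1]
cv2.imwrite('pics/c0.png',cv2.resize(c,None,fx=4.5,fy=4.5,interpolation=cv2.INTER_CUBIC))
for u,v in [(200,206),(225,208),(250,212),(275,218),(332,226),(335,222),(300,250)]:print(u,v,W[v,u].round(3))
# cutter cloud: pixels above table
m=(W[...,2]>0.006)&(W[...,0]>0.3)&(W[...,0]<0.7)
n,l,st,ce=cv2.connectedComponentsWithStats(m.astype(np.uint8))
for i in range(1,n):
    if st[i,4]>40:
        P=W[l==i];print(st[i],ce[i].round(),np.nanmin(P,0).round(3),np.nanmax(P,0).round(3))
lab=l[212,250];P=W[l==lab]
r=cv2.minAreaRect((P[:,:2]*1000).astype(np.float32));print('rect',r)
lab=l[229,332];P=W[l==lab]
r=cv2.minAreaRect((P[:,:2]*1000).astype(np.float32));print('rest',r, np.nanpercentile(P[:,2],[50,90,99]))
E
```

```text
200 206 [0.543 0.197 0.06 ]
225 208 [0.539 0.121 0.016]
250 212 [0.515 0.03  0.125]
275 218 [ 0.496 -0.047  0.11 ]
332 226 [ 0.468 -0.229  0.081]
335 222 [ 0.48  -0.238  0.087]
300 250 [ 0.392 -0.129  0.006]
[  450   104   110   187 16036] [510. 205.] [ 0.3   -0.668  0.006] [ 0.7   -0.657  0.56 ]
[ 291  149  151   54 4228] [370. 169.] [ 0.549 -0.577  0.006] [ 0.7   -0.102  0.155]
[ 91 151  36  16 207] [109. 158.] [0.693 0.451 0.008] [0.7   0.496 0.208]
[ 90 185  16  26  90] [ 99. 198.] [0.542 0.536 0.006] [0.629 0.587 0.012]
[ 189  188   95   49 2860] [236. 212.] [ 0.441 -0.074  0.006] [0.61  0.24  0.133]
[ 69 193  12  19  50] [ 73. 201.] [0.541 0.624 0.006] [0.603 0.662 0.014]
[ 23 197  18  29  85] [ 33. 210.] [0.495 0.765 0.006] [0.593 0.827 0.012]
[403 199  18  22 277] [412. 209.] [ 0.484 -0.535  0.018] [ 0.555 -0.48   0.06 ]
[ 60 206   8  25  50] [ 64. 217.] [0.476 0.668 0.006] [0.559 0.693 0.011]
[319 214  25  24 353] [331. 225.] [ 0.434 -0.271  0.006] [ 0.509 -0.195  0.089]
[ 90 231  15  17  69] [ 97. 240.] [0.416 0.537 0.006] [0.47  0.586 0.011]
[133 231  32  25 609] [147. 243.] [0.388 0.327 0.006] [0.465 0.433 0.096]
[391 233  24  25 429] [403. 245.] [ 0.36  -0.506  0.006] [ 0.441 -0.432  0.069]
[ 20 245  16  14  51] [ 27. 253.] [0.382 0.778 0.006] [0.427 0.836 0.011]
[ 53 247   7  19  41] [ 55. 255.] [0.357 0.692 0.006] [0.419 0.716 0.012]
[ 75 259  14  12  44] [ 81. 264.] [0.339 0.591 0.006] [0.376 0.637 0.012]
[264 259  30   9  54] [279. 263.] [ 0.338 -0.104  0.006] [ 0.363 -0.006  0.015]
[ 58 261  13  13  46] [ 65. 268.] [0.33  0.655 0.006] [0.37  0.697 0.012]
rect ((524.5049438476562, 83.00626373291016), (302.4945373535156, 112.48046112060547), 76.45367431640625)
rest ((471.7228698730469, -232.46771240234375), (60.00992965698242, 63.25577163696289), 21.288604736328125) [0.04361812 0.0591921  0.08705167]
```

View pics/c0.png

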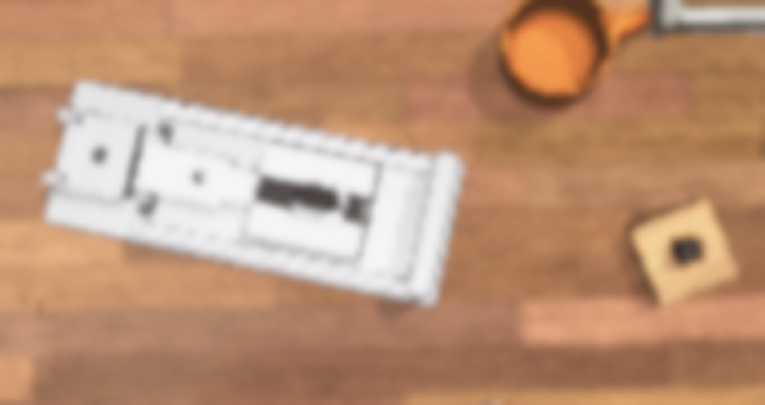

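```bash
cat >> h.py <<'E'
C=np.array([.5245,.083]);ey=np.array([.234,.972]);ey/=np.linalg.norm(ey);ex=np.array([ey[1],-ey[0]])
def tocut(W): return np.dstack([(W[...,:2]-C)@ex*1000,(W[...,:2]-C)@ey*1000,W[...,2]*1000])
E
python3 - <<'E'
from h import *
d=np.load('t0.npz');W=d['W'];im=d['im'].astype(int);K=tocut(W)
dark=im.sum(-1)<200
def rep(n,m): 
    P=K[m];print(n,len(P),np.nanmedian(P,0).round(1),np.nanpercentile(P,[3,97],axis=0).round(1).tolist())
ins=(abs(K[...,0])<60)&(abs(K[...,1])<165)
rep('pad',ins&(K[...,2]>119)&(K[...,1]>-110))
rep('paddark',ins&dark&(K[...,2]>100)&(K[...,1]>-110))
rep('push',ins&(abs(K[...,2]-79)<4))
rep('yoke',ins&(abs(K[...,2]-60)<4)&(K[...,1]>60))
rep('blade',ins&(K[...,2]>105)&(K[...,1]<-110))
R=(abs(W[...,0]-.472)<.05)&(abs(W[...,1]+.232)<.05)
for n,m in [('head',R&(W[...,2]>.075)),('resttop',R&(abs(W[...,2]-.044)<.004))]:
    P=W[m];r=cv2.minAreaRect((P[:,:2]*1000).astype(np.float32));print(n,len(P),np.median(P,0),r)
E
```

```text
pad 43 [  0.5 -53.4 127.5] [[-5.7, -66.7, 123.2], [7.4, -40.1, 132.6]]
paddark 0 [nan nan nan] [nan, nan, nan]
push 387 [  0.7 -45.4  78.2] [[-31.6, -86.5, 75.2], [33.2, -8.2, 82.1]]
yoke 219 [ -1.2 116.2  59.4] [[-26.2, 90.1, 56.4], [24.3, 143.1, 63.1]]
blade 164 [   1.3 -135.7  111. ] [[-45.9, -143.3, 107.1], [48.3, -128.4, 115.7]]
head 32 [ 0.47117707 -0.23306454  0.08311281] ((472.4595642089844, -233.78208923339844), (16.576797485351562, 16.2133846282959), 88.50672149658203)
resttop 252 [ 0.47001202 -0.23329627  0.0436519 ] ((472.3074645996094, -233.4298858642578), (59.68980407714844, 60.977848052978516), 21.398502349853516)
  return np.nanmean(a, axis, out=out, keepdims=keepdims)
  return np.nanmean(a, axis, out=out, keepdims=keepdims)
```

Emit:
apply_moves:
  plan: [0, 0, 0, 0.143, 0, 0, 0, 0.143, 0, 0, 0, 0.143, 0, 0, 0, 0.143, 0, 0, 0, 0.143, 0, 0, 0, 0.143, 0, 0, 0, 0.143, 0, 0, 0, 0.143, 0, 0, 0, 0.143, 0, 0, 0, 0.143]
  hand: 0.2
  squeeze: 20

```text
time_s: 1.1
ee_pos: [0.2003, 0.5121, 0.2051]
eef_rot: [-3.141, 0.001, 1.333]
force: [-0.9, -0.6, -0.0]
grip_width: 0.0565
grip_force: 0.0
```

Emit:
apply_moves:
  plan: [-26, 28, 0, 0, -26, 28, 0, 0, -26, 28, 0, 0, -26, 28, 0, 0, -26, 28, 0, 0, -26, 28, 0, 0, -26, 28, 0, 0, -26, 28, 0, 0, -26, 28, 0, 0, -26, 28, 0, 0, -26, 28, 0, 0, -26, 28, 0, 0, -26, 28, 0, 0, -26, 28, 0, 0, -20, 14, 0, 0, 0, 0, 0, 0, 0, 0, 0, 0]

```text
time_s: 2.8
ee_pos: [0.5069, 0.0451, 0.2051]
eef_rot: [-3.141, 0.0, 1.338]
force: [-0.4, -0.2, 0.8]
grip_width: 0.0561
grip_force: 0.0
```

```bash
python3 - <<'E'
from h import *
a=snap('wrist','w0.png');o=monitor.get_obs();print(o['ee_pos'],o['eef_rot'],o['force'],o['qpos'],o['grip_width'])
t=np.r_[(o['ee_pos'][:2]-C)@ex,(o['ee_pos'][:2]-C)@ey]*1000;print('tcp cut',t)
W=cloud(a);K=tocut(W);np.savez('w0.npz',W=W,im=a['image'])
def rep(n,m): 
    P=K[m];print(n,len(P),np.nanmedian(P,0).round(1),np.nanpercentile(P,[2,98],axis=0).round(1).tolist())
rep('pad',(K[...,2]>119)&(K[...,2]<140)&(abs(K[...,0])<30)&(K[...,1]>-110)&(K[...,1]<0))
rep('yoke',(abs(K[...,2]-60)<4)&(K[...,1]>80)&(abs(K[...,0])<40))
E
```

```text
[0.50679249 0.04567248 0.20525384] [-3.14103733e+00 -8.32131932e-06  1.33886114e+00] [-0.35818488  0.19277178  0.11494793] [1.78108091e-02 2.08661448e-01 1.63577544e+00 1.50908029e-04
 1.29769180e+00 2.49705254e-01] 0.05656768898267092
tcp cut [ -8.47901317 -40.43521027]
pad 743 [ -2.2 -49.1 128.7] [[-8.7, -64.1, 122.0], [4.5, -36.4, 130.5]]
yoke 2563 [ -1.4 104.8  60.3] [[-28.8, 91.4, 58.4], [25.2, 119.8, 62.0]]
```

View pics/w0.png

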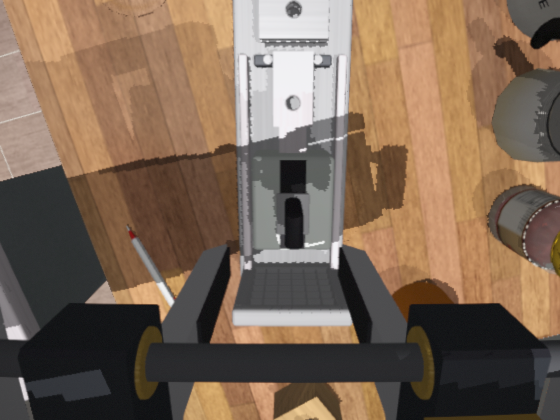

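The picture shows the yoke hole at (293,8), eye hole (293,103), paddle (293,222): the yaw matches. Going down onto the paddle.

Emit:
apply_moves:
  plan: [-5, 3, 10, 0, -5, 3, 20, 0, 0, 0, 25, 0, 0, 0, 25, 0, 0, 0, 20, 0, 0, 0, 10, 0, 0, 0, 5, 0, 0, 0, 0, 0, 0, 0, 0, 0]

```text
time_s: 3.75
ee_pos: [0.5111, 0.0341, 0.0912]
eef_rot: [3.14, -0.0, 1.339]
force: [-0.8, 0.1, -0.2]
grip_width: 0.0564
grip_force: 0.0
```

Emit:
apply_moves:
  plan: [0, 0, 0, 0, 0, 0, 0, 0, 0, 0, 0, 0, 0, 0, 0, 0, 0, 0, 0, 0, 0, 0, 0, 0]
  hand: -1

```text
time_s: 4.35
ee_pos: [0.511, 0.034, 0.0906]
eef_rot: [3.141, -0.0, 1.339]
force: [3.4, 0.3, -1.4]
grip_width: 0.0139
grip_force: 20.0
```

Emit:
apply_moves:
  plan: [2, 0, 0, 0, 4, 0, 0, 0, 5, 0, 0, 0, 5, 0, 0, 0, 5, 0, 0, 0, 5, 0, 0, 0, 5, 0, 0, 0, 5, 0, 0, 0, 3, 0, 0, 0, 2, 0, 0, 0, 1, 0, 0, 0, 0, 0, 0, 0]

```text
time_s: 5.55
ee_pos: [0.5209, 0.0747, 0.0907]
eef_rot: [3.14, 0.0, 1.339]
force: [3.5, -3.2, 1.6]
grip_width: 0.0138
grip_force: 20.0
```

Emit:
apply_moves:
  plan: [2, 0, 0, 0, 2, 0, 0, 0, 2, 0, 0, 0, 2, 0, 0, 0]

```text
time_s: 5.95
ee_pos: [0.5227, 0.0824, 0.0907]
eef_rot: [3.14, 0.0, 1.339]
force: [2.9, -5.5, 1.6]
grip_width: 0.0137
grip_force: 20.0
```

Emit:
apply_moves:
  plan: [2, 0, 0, 0, 2, 0, 0, 0, 2, 0, 0, 0, 2, 0, 0, 0, 2, 0, 0, 0]

```text
time_s: 6.45
ee_pos: [0.525, 0.0921, 0.0908]
eef_rot: [3.14, 0.0, 1.339]
force: [2.8, -4.9, 1.7]
grip_width: 0.014
grip_force: 20.0
```

Emit:
apply_moves:
  plan: [1, 0, 0, 0, 1, 0, 0, 0, 1, 0, 0, 0, 1, 0, 0, 0]

```text
time_s: 6.85
ee_pos: [0.526, 0.096, 0.0908]
eef_rot: [3.14, 0.0, 1.339]
force: [3.8, -4.7, 2.6]
grip_width: 0.014
grip_force: 20.0
```

Emit:
apply_moves:
  plan: [1, 0, 0, 0, 1, 0, 0, 0, 1, 0, 0, 0]

```text
time_s: 7.15
ee_pos: [0.5267, 0.0989, 0.0908]
eef_rot: [3.14, 0.0, 1.339]
force: [2.9, -5.1, 1.7]
grip_width: 0.0137
grip_force: 20.0
```

Emit:
apply_moves:
  plan: [1, 0, 0, 0, 1, 0, 0, 0, 1, 0, 0, 0]

```text
time_s: 7.45
ee_pos: [0.5274, 0.1018, 0.0908]
eef_rot: [3.14, 0.0, 1.339]
force: [3.2, -5.6, 1.8]
grip_width: 0.0136
grip_force: 20.0
```

Emit:
apply_moves:
  plan: [1, 0, 0, 0, 1, 0, 0, 0]

```text
time_s: 7.65
ee_pos: [0.5278, 0.1037, 0.0908]
eef_rot: [3.14, 0.0, 1.339]
force: [3.3, -4.9, 1.6]
grip_width: 0.0139
grip_force: 20.0
```

Emit:
apply_moves:
  plan: [0.7, 0, 0, 0, 0.5, 0, 0, 0]

```text
time_s: 7.85
ee_pos: [0.5281, 0.1049, 0.0908]
eef_rot: [3.14, 0.0, 1.339]
force: [3.7, -4.4, 2.7]
grip_width: 0.0142
grip_force: 20.0
```

Emit:
apply_moves:
  plan: [0.7, 0, 0, 0, 0.5, 0, 0, 0]

```text
time_s: 8.05
ee_pos: [0.5284, 0.1061, 0.0908]
eef_rot: [3.14, 0.0, 1.339]
force: [4.2, -5.2, 1.9]
grip_width: 0.0135
grip_force: 20.0
```

Emit:
apply_moves:
  plan: [0.6, 0, 0, 0, 0.4, 0, 0, 0]

```text
time_s: 8.25
ee_pos: [0.5286, 0.107, 0.0908]
eef_rot: [3.14, 0.0, 1.339]
force: [3.9, -5.4, 2.0]
grip_width: 0.014
grip_force: 20.0
```

Emit:
apply_moves:
  plan: [0.6, 0, 0, 0, 0.4, 0, 0, 0]

```text
time_s: 8.45
ee_pos: [0.5288, 0.1079, 0.0908]
eef_rot: [3.14, 0.001, 1.339]
force: [3.2, -7.4, 2.3]
grip_width: 0.014
grip_force: 20.0
```

Emit:
apply_moves:
  plan: [0.3, 0, 0, 0, 0, 0, 0, 0]

```text
time_s: 8.65
ee_pos: [0.5288, 0.1079, 0.0908]
eef_rot: [3.14, 0.001, 1.339]
force: [3.1, -8.0, 2.4]
grip_width: 0.0141
grip_force: 20.0
```

Emit:
apply_moves:
  plan: [0.3, 0, 0, 0, 0, 0, 0, 0]

```text
time_s: 8.85
ee_pos: [0.5289, 0.1081, 0.0909]
eef_rot: [3.14, 0.001, 1.339]
force: [2.8, -8.2, 3.2]
grip_width: 0.0138
grip_force: 20.0
```

Emit:
apply_moves:
  plan: [0.4, 0, 0, 0, 0, 0, 0, 0]

```text
time_s: 9.05
ee_pos: [0.529, 0.1083, 0.0909]
eef_rot: [3.14, 0.002, 1.339]
force: [2.4, -11.0, 3.5]
grip_width: 0.0137
grip_force: 20.0
```

Emit:
apply_moves:
  plan: [0.4, 0, 0, 0, 0, 0, 0, 0]

```text
time_s: 9.25
ee_pos: [0.529, 0.1085, 0.0909]
eef_rot: [3.14, 0.002, 1.339]
force: [0.6, -11.6, 4.8]
grip_width: 0.014
grip_force: 20.0
```

Stop felt at about 12 N. Easing off, releasing, lifting and looking.

Emit:
apply_moves:
  plan: [-0.4, 0, 0, 0, -0.4, 0, 0, 0, 0, 0, 0, 0]

```text
time_s: 9.55
ee_pos: [0.5289, 0.1082, 0.0908]
eef_rot: [3.14, 0.001, 1.338]
force: [3.5, -6.6, 2.5]
grip_width: 0.0136
grip_force: 20.0
```

Emit:
apply_moves:
  plan: [0, 0, 0, 0, 0, 0, 0, 0, 0, 0, 0, 0, 0, 0, 0, 0, 0, 0, -10, 0, 0, 0, -25, 0, 0, 0, -30, 0, 0, 0, -30, 0, 0, 0, -20, 0, 0, 0, 0, 0, 0, 0, 0, 0, 0, 0, 0, 0]
  hand: 0.1

```text
time_s: 10.75
ee_pos: [0.5279, 0.1089, 0.2043]
eef_rot: [-3.14, 0.001, 1.339]
force: [0.1, 1.0, 0.3]
grip_width: 0.0515
grip_force: 0.0
```

```bash
python3 - <<'E'
from h import *
a=snap('wrist','w1.png');o=monitor.get_obs();print(o['ee_pos'],o['eef_rot'],o['force'],o['time_s'])
W=cloud(a);K=tocut(W);np.savez('w1.npz',W=W,im=a['image'],**{k:np.array(a[k]) for k in('mtx','distortion','rvec','tvec')})
def rep(n,m): 
    P=K[m];print(n,len(P),np.nanmedian(P,0).round(1),np.nanpercentile(P,[2,98],axis=0).round(1).tolist())
rep('yoke',(abs(K[...,2]-60)<4)&(K[...,1]>80)&(abs(K[...,0])<40))
rep('push',(abs(K[...,2]-79)<4)&(abs(K[...,0])<40)&(abs(K[...,1])<100))
rep('pad',(K[...,2]>119)&(K[...,2]<140)&(abs(K[...,0])<30)&(abs(K[...,1])<60))
m=(abs(K[...,2]-60)<3)&(abs(K[...,0])<40)&(K[...,1]>80)
v,u=np.nonzero(m);print(u.min(),u.max(),v.min(),v.max())
E
```

```text
[0.52792631 0.10893438 0.20425623] [-3.13970840e+00  6.88140098e-04  1.33884080e+00] [0.38426968 0.42041358 0.37391504] 10.8
yoke 4181 [ -1.6 119.6  60.4] [[-28.8, 92.7, 58.7], [24.9, 147.2, 62.2]]
push 6287 [-2.7 41.5 78.4] [[-35.4, -8.0, 75.9], [31.1, 71.6, 82.6]]
pad 748 [ -1.9  26.3 128.7] [[-8.4, 11.4, 121.7], [4.6, 39.1, 130.4]]
253 320 48 121
```

View pics/w1.png

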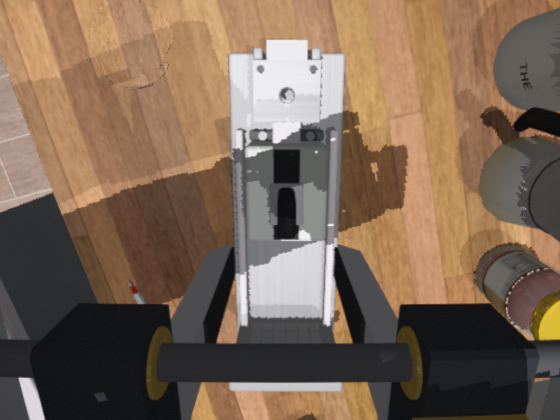

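The yoke hole is at (287,95), the pusher against the bar, and the tongue protrudes at (287,48). I'll go above the pin.

Emit:
apply_moves:
  plan: [-43, 3, 0, 0, -43, 3, 0, 0, -43, 3, 0, 0, -43, 3, 0, 0, -43, 3, 0, 0, -43, 3, 0, 0, -43, 3, 0, 0, -43, 3, 0, 0, 0, 0, 0, 0, 0, 0, 0, 0, 0, 0, 0, 0]

```text
time_s: 11.9
ee_pos: [0.4727, -0.2304, 0.205]
eef_rot: [-3.141, -0.0, 1.34]
force: [0.6, -0.4, 0.7]
grip_width: 0.0517
grip_force: 0.0
```

```bash
cat >> h.py <<'E'
def ray(c,u,v,z):
    p=cv2.undistortPoints(np.array([[[u,v]]],float),np.array(c['mtx']),np.array(c['distortion'])).ravel()
    R=cv2.Rodrigues(np.array(c['rvec'],float))[0];o=-R.T@np.array(c['tvec'],float).reshape(3)
    d=R.T@np.r_[p,1];return o+d*(z-o[2])/d[2]
E
python3 - <<'E'
from h import *
a=snap('wrist','w2.png');o=monitor.get_obs();print(o['ee_pos'],o['eef_rot'],o['time_s'])
np.savez('w2.npz',W=cloud(a),im=a['image'],**{k:np.array(a[k]) for k in('mtx','distortion','rvec','tvec')})
W=cloud(a)
R=(abs(W[...,0]-.472)<.06)&(abs(W[...,1]+.232)<.06)
for n,m in [('head',R&(W[...,2]>.08)&(W[...,2]<.1)),('resttop',R&(abs(W[...,2]-.044)<.003))]:
    P=W[m];r=cv2.minAreaRect((P[:,:2]*1000).astype(np.float32));print(n,len(P),np.median(P,0),r)
b=np.load('w1.npz');
i1=cv2.resize(b['im'][60:130,250:330],(480,420),interpolation=cv2.INTER_CUBIC)
i2=cv2.resize(a['image'][150:290,200:340],(300,300)) 
v=np.zeros((420,780,3),np.uint8);v[:,:480]=i1;v[:300,480:]=i2
cv2.imwrite('pics/v.png',v[:,:,::-1])
print(ray(b,287,95,.06))
E
```

```text
[ 0.47286539 -0.2301846   0.20515256] [-3.14105694e+00 -2.84149088e-04  1.34015727e+00] 11.95
head 430 [ 0.4699364  -0.22971757  0.08396365] ((469.75201416015625, -230.46656799316406), (18.091344833374023, 17.95156478881836), 6.838226318359375)
resttop 3382 [ 0.47141708 -0.22626573  0.04432992] ((469.6248779296875, -230.6654815673828), (60.35483932495117, 60.451141357421875), 21.189512252807617)
[0.54962527 0.19343336 0.06      ]
```

View pics/v.png

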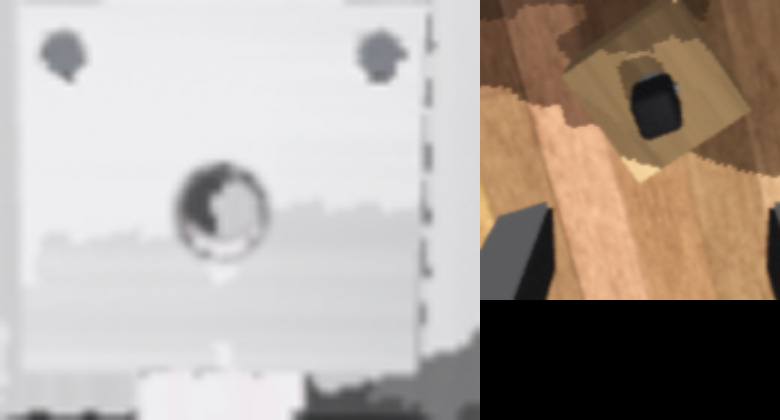

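Left crop: the hole is round at crop (222,211), i.e. image (286.5,94.7), with the eye edge offset inside. Right crop: the pin head is centred in the rest, rotated about 20° from the tool. Grasping it.

Emit:
apply_moves:
  plan: [0, 0, 0, -0.117, 0, 0, 0, -0.116, 0, 0, 0, -0.116, 0, -3, 20, 0, 0, 0, 30, 0, 0, 0, 30, 0, 0, 0, 30, 0, 0, 0, 25, 0, 0, 0, 14, 0, 0, 0, 5, 0, 0, 0, 0, 0, 0, 0, 0, 0]

```text
time_s: 13.15
ee_pos: [0.4703, -0.2318, 0.0526]
eef_rot: [3.14, 0.001, 1.688]
force: [0.4, 0.3, -0.0]
grip_width: 0.0519
grip_force: 0.0
```

Emit:
apply_moves:
  plan: [0, 0, 0, 0, 0, 0, 0, 0, 0, 0, 0, 0, 0, 0, 0, 0, 0, 0, 0, 0]
  hand: -1
  squeeze: 40

```text
time_s: 13.65
ee_pos: [0.4698, -0.2317, 0.0516]
eef_rot: [3.141, 0.0, 1.688]
force: [0.0, -0.7, 1.7]
grip_width: 0.0175
grip_force: 40.0
```

Emit:
apply_moves:
  plan: [0, 0, -5, 0, 0, 0, -15, 0, 0, 0, -30, 0, 0, 0, -40, 0, 0, 0, -40, 0, 0, 0, -24, 0, 0, 0, 0, 0.117, 0, 0, 0, 0.116, 0, 0, 0, 0.116, 0, 0, 0, 0, 0, 0, 0, 0]

```text
time_s: 14.75
ee_pos: [0.4696, -0.2316, 0.2056]
eef_rot: [3.142, -0.0, 1.342]
force: [-0.5, 0.1, -0.6]
grip_width: 0.0177
grip_force: 40.0
```

Emit:
apply_moves:
  plan: [20, -1, 0, 0, 40, -2, 0, 0, 40, -2, 0, 0, 40, -2, 0, 0, 40, -2, 0, 0, 40, -2, 0, 0, 40, -2, 0, 0, 40, -2, 0, 0, 40, -2, 0, 0, 40, -2, 0, 0, 30, -2, 0, 0, 15, -1, 0, 0, 6, 0, 0, 0, 0, 0, 0, 0, 0, 0, 0, 0, 0, 0, 0, 0]

```text
time_s: 16.35
ee_pos: [0.5475, 0.1917, 0.2056]
eef_rot: [3.141, 0.0, 1.338]
force: [-0.1, 0.3, -1.0]
grip_width: 0.0177
grip_force: 40.0
```

```bash
python3 - <<'E'
from h import *
a=snap('wrist','w3.png');o=monitor.get_obs();print(o['ee_pos'],o['eef_rot'],o['force'],o['time_s'],o['grip_width'])
d=np.array([.5493,.1923])-o['ee_pos'][:2];print('dx,dy',d@ey*1000,d@ex*1000)
E
```

```text
[0.54746775 0.19185174 0.205646  ] [3.14136094e+00 8.73931834e-07 1.33785746e+00] [ 0.70096678  0.58886343 -0.25650665] 16.4 0.017897442480110753
dx,dy 0.8646522632125754 1.6764387130766258
```

View pics/w3.png

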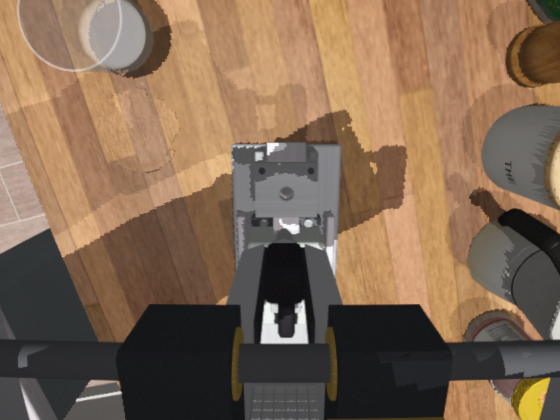

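The hole is at (286,193), the pin between the fingers at about (285,270). Cross-check of the hole with this nearer view.

```bash
python3 - <<'E'
from h import *
a=snap('wrist');g=cv2.cvtColor(a['image'],cv2.COLOR_RGB2GRAY)[176:212,266:308]
o=monitor.get_obs()
_,m=cv2.threshold(g,0,255,cv2.THRESH_BINARY_INV+cv2.THRESH_OTSU)
n,l,st,ce=cv2.connectedComponentsWithStats(m)
for i in range(1,n): print(st[i],ce[i]+[266,176])
p=ray(a,286,193,.06);print(p)
d=p[:2]-np.array([.5496,.1934]);print('diff dx,dy',d@ey*1000,d@ex*1000)
# pin head in hand
W=cloud(a);t=o['ee_pos'];m=(abs(W[...,:2]-t[:2]).max(-1)<.02)&(abs(W[...,2]-t[2]-.03)<.015)
print(m.sum(), np.c_[(W[m][:,:2]-t[:2])@ey*1000,(W[m][:,:2]-t[:2])@ex*1000,W[m][:,2]*1000-t[2]*1000][::max(1,m.sum()//8)].round(1))
E
```

```text
[32  0  2  1  2] [298.5 176. ]
[41  0  1  2  2] [307.  176.5]
[ 14  11  14  14 143] [286.72727273 193.32867133]
[0.5493683 0.1941303 0.06     ]
diff dx,dy 0.6557884588046347 -0.3961954636109344
3539 [[  9.9  -1.8  15. ]
 [  7.1   8.2  16.7]
 [  8.9  12.2  26.5]
 [  8.9  10.   31.8]
 [  6.6   0.9  32. ]
 [  8.6 -13.1  41.1]
 [  8.3 -11.2  45. ]
 [ -2.5   1.9  32.2]
 [ -8.2   8.4  43.9]]
```

Emit:
apply_moves:
  plan: [1, 1.6, 10, 0, 0, 0, 20, 0, 0, 0, 25, 0, 0, 0, 20, 0, 0, 0, 10, 0, 0, 0, 6, 0, 0, 0, 4, 0, 0, 0, 0, 0, 0, 0, 0, 0]

```text
time_s: 17.35
ee_pos: [0.5495, 0.1935, 0.1111]
eef_rot: [3.141, -0.001, 1.339]
force: [0.5, -0.1, -0.3]
grip_width: 0.018
grip_force: 40.0
```

```bash
python3 - <<'E'
from h import *
o=monitor.get_obs();print(o['ee_pos'],o['force'])
d=np.array([.5493,.1925])-o['ee_pos'][:2];print('dx,dy',d@ey*1000,d@ex*1000)
E
```

```text
[0.54945446 0.19352636 0.1111266 ] [ 0.53454173 -0.07137946 -0.3133008 ]
dx,dy -1.0340000026232592 0.09005814176523655
```

Emit:
apply_moves:
  plan: [-0.9, 0, 2, 0, 0, 0, 3, 0, 0, 0, 3, 0, 0, 0, 2, 0, 0, 0, 0, 0]

```text
time_s: 17.85
ee_pos: [0.5488, 0.1925, 0.1]
eef_rot: [-3.141, 0.0, 1.339]
force: [-0.7, 0.1, -0.2]
grip_width: 0.0179
grip_force: 40.0
```

Emit:
apply_moves:
  plan: [0, 0, 1, 0, 0, 0, 1, 0, 0, 0, 1, 0, 0, 0, 0, 0]

```text
time_s: 18.25
ee_pos: [0.5489, 0.1926, 0.0973]
eef_rot: [-3.141, 0.0, 1.339]
force: [0.1, -0.3, 0.2]
grip_width: 0.0178
grip_force: 40.0
```

Emit:
apply_moves:
  plan: [0, 0, 1, 0, 0, 0, 1, 0, 0, 0, 1, 0, 0, 0, 0, 0]

```text
time_s: 18.65
ee_pos: [0.549, 0.1926, 0.0943]
eef_rot: [-3.142, -0.0, 1.339]
force: [1.3, 1.4, -0.4]
grip_width: 0.0176
grip_force: 40.0
```

Nose is in the upper ear without resistance. Continuing gently.

Emit:
apply_moves:
  plan: [0, 0, 1, 0, 0, 0, 1, 0, 0, 0, 1, 0, 0, 0, 0, 0]

```text
time_s: 19.05
ee_pos: [0.5492, 0.1928, 0.0916]
eef_rot: [3.141, -0.001, 1.339]
force: [1.9, 3.6, 1.0]
grip_width: 0.0175
grip_force: 40.0
```

Emit:
apply_moves:
  plan: [0, 0, 1, 0, 0, 0, 1, 0, 0, 0, 1, 0, 0, 0, 0, 0]

```text
time_s: 19.45
ee_pos: [0.5489, 0.1926, 0.0882]
eef_rot: [3.142, 0.0, 1.339]
force: [3.1, 3.3, -0.2]
grip_width: 0.0178
grip_force: 40.0
```

Emit:
apply_moves:
  plan: [0, 0, 1, 0, 0, 0, 1, 0, 0, 0, 0, 0]

```text
time_s: 19.75
ee_pos: [0.5489, 0.1925, 0.0862]
eef_rot: [-3.141, 0.0, 1.339]
force: [2.3, 3.1, 1.1]
grip_width: 0.0178
grip_force: 40.0
```

Emit:
apply_moves:
  plan: [0, 0, 1, 0, 0, 0, 1.5, 0, 0, 0, 1.5, 0, 0, 0, 0, 0]

```text
time_s: 20.15
ee_pos: [0.5489, 0.1925, 0.0822]
eef_rot: [-3.141, 0.0, 1.339]
force: [3.2, 4.1, 0.5]
grip_width: 0.0179
grip_force: 40.0
```

Emit:
apply_moves:
  plan: [0, 0, 1.5, 0, 0, 0, 1.5, 0, 0, 0, 2, 0, 0, 0, 0, 0]

```text
time_s: 20.55
ee_pos: [0.5489, 0.1925, 0.0771]
eef_rot: [-3.141, 0.0, 1.339]
force: [2.9, 3.9, -0.6]
grip_width: 0.018
grip_force: 40.0
```

Emit:
apply_moves:
  plan: [0, 0, 1.5, 0, 0, 0, 1.5, 0, 0, 0, 2, 0, 0, 0, 0, 0]

```text
time_s: 20.95
ee_pos: [0.5489, 0.1925, 0.0721]
eef_rot: [-3.141, 0.0, 1.339]
force: [3.1, 2.9, -0.7]
grip_width: 0.0177
grip_force: 40.0
```

Emit:
apply_moves:
  plan: [0, 0, 1, 0, 0, 0, 1, 0, 0, 0, 1, 0, 0, 0, 0, 0]

```text
time_s: 21.35
ee_pos: [0.5489, 0.1926, 0.0693]
eef_rot: [-3.141, 0.0, 1.339]
force: [2.7, 2.6, -0.1]
grip_width: 0.0179
grip_force: 40.0
```

Emit:
apply_moves:
  plan: [0, 0, 0.5, 0, 0, 0, 0.5, 0, 0, 0, 0, 0]

```text
time_s: 21.65
ee_pos: [0.5489, 0.1925, 0.0684]
eef_rot: [-3.142, 0.0, 1.339]
force: [3.1, 3.1, 1.1]
grip_width: 0.0178
grip_force: 40.0
```

Emit:
apply_moves:
  plan: [0, 0, 0.5, 0, 0, 0, 0.3, 0, 0, 0, 0, 0]

```text
time_s: 21.95
ee_pos: [0.5489, 0.1926, 0.0676]
eef_rot: [-3.142, 0.0, 1.339]
force: [2.5, 2.1, 1.3]
grip_width: 0.0176
grip_force: 40.0
```

Emit:
apply_moves:
  plan: [0, 0, 0.5, 0, 0, 0, 0.3, 0, 0, 0, 0, 0]

```text
time_s: 22.25
ee_pos: [0.549, 0.1926, 0.0675]
eef_rot: [3.141, -0.0, 1.339]
force: [-1.2, 1.9, 9.5]
grip_width: 0.0175
grip_force: 40.0
```

Emit:
apply_moves:
  plan: [0, 0, 0.4, 0, 0, 0, 0, 0]

```text
time_s: 22.45
ee_pos: [0.549, 0.1926, 0.0675]
eef_rot: [3.141, -0.0, 1.339]
force: [-2.6, 1.3, 13.8]
grip_width: 0.0177
grip_force: 40.0
```

Emit:
apply_moves:
  plan: [0, 0, 0.4, 0, 0, 0, 0, 0]

```text
time_s: 22.65
ee_pos: [0.549, 0.1926, 0.0675]
eef_rot: [3.141, -0.0, 1.339]
force: [-5.3, -0.1, 18.0]
grip_width: 0.0176
grip_force: 40.0
```

Collar seated at the expected height (z 67.5). Easing off, releasing, rising.

Emit:
apply_moves:
  plan: [0, 0, -1, 0, 0, 0, 0, 0]

```text
time_s: 22.85
ee_pos: [0.549, 0.1926, 0.0675]
eef_rot: [3.141, -0.0, 1.339]
force: [-0.9, 2.1, 8.5]
grip_width: 0.0181
grip_force: 40.0
```

Emit:
apply_moves:
  plan: [0, 0, 0, 0, 0, 0, 0, 0, 0, 0, 0, 0, 0, 0, 0, 0, 0, 0, 0, 0, 0, 0, -5, 0, 0, 0, -20, 0, 0, 0, -40, 0, 0, 0, -40, 0, 0, 0, -35, 0, -20, 0, 0, 0, -40, 0, 0, 0, -20, 0, 0, 0, 0, 0, 0, 0, 0, 0, 0, 0, 0, 0, 0, 0]
  hand: 0.0

```text
time_s: 24.45
ee_pos: [0.5307, 0.1155, 0.2072]
eef_rot: [3.141, -0.0, 1.339]
force: [0.2, -0.5, -0.3]
grip_width: 0.047
grip_force: 0.0
```

```bash
python3 - <<'E'
from h import *
a=snap('wrist','w4.png');o=monitor.get_obs();print(o['ee_pos'],o['force'],o['time_s'],o['grip_width'])
K=tocut(cloud(a))
def rep(n,m):
    P=K[m];print(n,len(P),np.nanmedian(P,0).round(1),np.nanpercentile(P,[2,98],axis=0).round(1).tolist())
rep('head',(abs(K[...,0])<20)&(abs(K[...,1]-113)<25)&(K[...,2]>90)&(K[...,2]<115))
rep('pad',(K[...,2]>119)&(K[...,2]<140)&(abs(K[...,0])<30)&(abs(K[...,1])<60))
E
```

```text
[0.5306738  0.11553019 0.20703204] [-0.00603645 -0.32576658  0.1926276 ] 24.5 0.04687131088482801
head 553 [ -2.5 113.4  99.9] [[-11.5, 104.6, 97.2], [5.8, 121.4, 101.7]]
pad 737 [ -2.   24.6 128.7] [[-8.6, 9.7, 120.9], [4.7, 37.4, 130.5]]
```

View pics/w4.png

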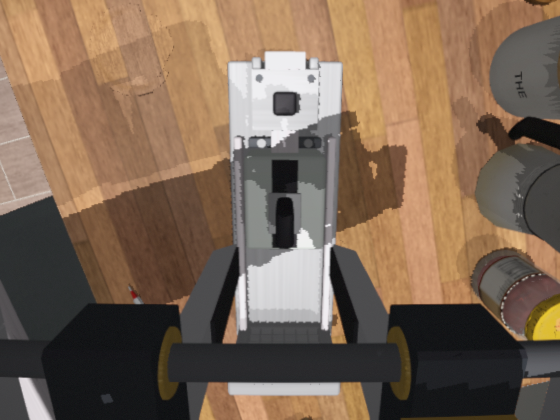

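The pin head stands upright at (285,103) with its top at 100 mm, which is fully home, and the pusher was drawn back about 1.7 mm as expected. Handing in.

```bash
python3 -c "
from station import ctrl
print(ctrl.hand_in())"
```

```text
the job is handed in; nothing more can be done
None
```

The chip cutter is locked and handed in at about 24.5 s: I slid the pusher until it butted on its stop at about 12 N, then pressed the locking pin fully home (head top 100 mm up, at most 18 N) and let it go.

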